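Tuck the red-banded test cartridge under the tray's sprung arm

ROBOT

A 6-joint arm with a two-finger parallel gripper is mounted at the origin on the work surface. World frame = base frame: x ahead of the robot, y to its left, z up, the work surface at z = 0. Lengths are in m, angles in rad, forces in N, time in s.
With the tool pointing down it reaches from about 0.375 to 0.975 m from the base axis. Payload 3.8 kg.
Tool frame: the origin (TCP) lies on the centre line of the jaws, within the pads' length; the fingertips stand 17 mm ahead of it and the grasp point (between the pads) lies 2 mm behind it (bot.tip_extent is the distance from the TCP to the fingertips, in m); z points along the fingers, y is the line along which they close (so a half turn about z gives the same grasp; the last joint's range is limited). The gripper opens to 85 mm and grips with 20 to 120 N. Pads are 22 mm wide; open, the fingers measure 114 mm over their backs; the gripper's body (76 mm by 85 mm) begins 54 mm behind the grasp point. The pads swing forward as they close: fully open they stand 13 mm farther back than shut.
Start: joints at [-0.037, 0.264, 1.604, -0, 1.274, -0.037], TCP at [0.675, -0, 0.248] pointing down, gripper open.
Joint ranges: [-2.63, 2.63], [-0.94, 2.18], [0.31, 2.57], [-1.31, 4.45], [0, 2.66], [-2.55, 2.55]. Speed limits (rad/s): [2.57, 2.57, 3.14, 3.14, 3.14, 3.14].

INTERFACE

Orientations are given as a rotation vector (axis times angle).
In Python, from workcell import readout, read_camera, finish_job, bot gives the robot as it stands.
- The arm moves only by the tool jog_arm, never from a script. Its argument "deltas" is one flat list of numbers, 7 for each row, row after row: the shift along the tool's x, y, z in m, then the turn, a rotation vector about the tool's x, y, z in degrees, then the gripper command: -1 is shut, 1 is fully open, values between are in proportion. A call has 1 to 8 rows; each row is the pose to reach, as a shift and turn from the pose commanded when the call began, along the tool's axes at that moment; what a row does not reach only later rows make up. A row lasts 1/10 s, in which the tool goes at most 50 mm and 8.59 degrees, less where a joint would pass 70% of its speed; a pose out of reach is approached as far as the arm can. A call with a gripper value outside its range is refused whole. The fingers move at their own pace and stop on an object; "squeeze" is the grip in N (left out, the last holds). Time passes only in rows, so rows that repeat a pose let the fingers close. It gives the time, the measured TCP pose, the force, the opening and the grip force at its end, in the units of the state.
- readout.read_state(): the state, without advancing time (a new reading comes with each control period).
- read_camera(name): name is "scene" or "side" or "wrist"; returns a dict with "color" (420x560x3 uint8, blue, green, red), "fx", "fy", "cx", "cy" (pixels), "origin" and "attitude" of the camera in the world. Camera axes: x right, y down, z forward; pixel columns grow to the right and rows downward; lengths in m; the calibration is good to about 2 mm. A picture is of the moment at which its call begins. There is no depth.
- finish_job(): hands the job in; it is judged then, once.
The state is a dict: "time": time; "q": joint angles; "joint_vel": joint speeds; "joint_torque": joint torques, N m; "tool_pos": TCP position; "tcp_rot": TCP orientation; "wrist_force": force on the tool from outside, world axes, zero at the start; "torque": the same for the moment, N m; "width": opening from 0.0 (shut) to 1.0 (fully open); "grip_force": force on a finger pad.
Only numpy, scipy, OpenCV 4.12 (cv2) and the standard library are available. Lean on these libraries where they do the work, as an engineer would, in place of code of your own. Each camera call takes 0.05 s, during which the arm holds its last target. There are 200 camera calls.

TASK

On the lab bench, take the test cartridge with the red band and tuck it into the grey loading tray: on top of the two cartridges already piled there, beneath the sprung hold-down arm, pushed home to the back stop with its red band towards the tray's open front. Let go so that the arm holds it down flat and straight, and leave the blue-banded cartridge where it lies.

Things in the scene. Friction and masses are not known exactly. Their poses are not given: they have to be found in the camera images.
- red_cartridge: Wanted: loose flat white box 100 long, 40 wide, 14 mm thick, about 60 g, flat on the bench; a red band 30 mm wide near one end, a dark window near the other. Origin: on the underside below the middle of the band, mid-width; +x runs along it to the plain end, 75 mm away (banded end 25 mm behind); z up. Grip it across its 40 mm width at the band.
- blue_cartridge: An identical cartridge with a blue band, loose on the bench, same origin and axes. Not wanted: leave it where it lies.
- tray: Fixed grey tray; origin on the bench under the pile's middle, +x the way a cartridge is pushed in (front is -x), z up. Holds two such cartridges, bands to the front: pile top at z 34 mm, x -50 to 50, y -20 to 20. Walls to x -57, y +-32 are 20 high. Stop posts at x 51.5, y +-11 to 23, are 50 high; hinge block to x 112, z 57. Fully home the cartridge's origin is at x -24, y 0, z 34 mm.
- hold_arm: Steel strip 18 mm wide with a yellow upturned lip. Origin: hinge pin, at tray x 85, y 0, z 50 mm; axes as the tray's at the start. Its nose rests on the pile at tray x 18; from there the lip rises at 33 deg to its end at tray x -21, z 61 (z 83 over a tucked cartridge). A spring holds it down with 1.5 N; a cartridge slid along tray +x 0 to 6 mm above the pile lifts it by itself (push under 10 N).
Mind the look-alikes: they are no part of the job. What is shaped like the red_cartridge but yellow is not meant. Leave any orange look-alike of the tray alone.

How it is judged:
At the end, for the whole second after the job is handed in: The red cartridge lies flat (7 deg) on the pile of two, pressed by the arm, released and at rest, red band to the front: within 15 mm of the back stop, 15 mm of the middle sideways, 11 deg of straight; the blue cartridge is within 30 mm of its start (x of red_cartridge in the frame of tray between -0.039 and -0.014 m and y of red_cartridge in the frame of tray between -0.015 and 0.015 m and z of red_cartridge in the frame of tray between 0.029 and 0.039 m and angle between the x axis of red_cartridge and the x axis of tray, either way round below 0.2 rad and angle between red_cartridge's own z axis and vertical below 0.12 rad and contact force between hold_arm and red_cartridge above 0.3 N and linear speed of red_cartridge below 0.01 m/s and distance of blue_cartridge from where it was at the start of the episode below 0.03 m); the robot touches nothing.
It fails at once if the blue-banded cartridge is moved more than 30 mm (distance of blue_cartridge from where it was at the start of the episode above 0.03 m).
It also fails if it takes over 38 s, if anything falls off the work surface, if the arm or the gripper's body presses on something with over 40 N, if the wrist force passes 120 N, or if a joint passes its speed limit or range.

## Working session

There is one attempt and no reset: what is moved stays moved. The work goes in short steps, Python scripts to look and compute and a tool call to move; the robot and the scene stay as the last step left them, time stands still between calls to the robot, and variables do not carry over. Pictures are saved under pics/ and viewed, at most 10 in all, crops included, and the job is handed in when it is done.

Besides the shell and the picture viewer there is one more tool, called in YAML: its name, and indented under it one key for each argument. jog_arm: Moves the arm, as the interface text tells. Its arguments: {"type":"object","properties":{"deltas":{"type":"array"},"squeeze":{"type":"number"}},"required":["deltas"]}

```bash
mkdir -p pics; ls
python3 - <<'E'
from workcell import readout, read_camera, bot
import cv2,numpy as np
s=readout.read_state(); print(s)
ims=[]
for n in ["scene","side"]:
    c=read_camera(n); np.save(f"pics/{n}.npy",c,allow_pickle=True)
    print(n,c["fx"],c["fy"],c["cx"],c["cy"],c["origin"],c["attitude"])
    cv2.imwrite(f"pics/{n}0.png",c["color"])
E
```

```text
pics
{'time': 0.0, 'q': array([-3.69024904e-02,  2.64771852e-01,  1.60539074e+00,  1.72648102e-05,
        1.27368839e+00, -3.68939166e-02]), 'joint_vel': array([-5.66028789e-05, -9.59143347e-04,  1.44000207e-05,  9.14167685e-04,
       -1.10437346e-04,  3.87446258e-03]), 'joint_torque': array([ 6.10465631e-04, -5.15121067e+01, -3.67308676e+01, -4.07824507e-05,
        1.31324201e-02,  1.46811578e-05]), 'tool_pos': array([6.74302650e-01, 2.76784151e-05, 2.46940341e-01]), 'tcp_rot': array([-2.22027798, -2.22024768,  0.00239387]), 'wrist_force': array([-0.40830141, -0.67634403,  0.49287245]), 'torque': array([0.02079585, 0.0448133 , 0.0083685 ]), 'grip_force': 0.0, 'width': 1.000448871580797}
scene 381.70148312968877 381.70148312968877 281.2666582473441 210.6724236838005 [ 1.1120167  -0.1116189   0.63942259] [-1.96519394 -1.46199019  0.62187319]
side 386.44276620354043 386.44276620354043 281.32872340701664 212.60674893500533 [0.18244182 0.63630415 0.53973176] [-0.67789933  2.47810566 -1.33928953]
```

View pics/scene0.png

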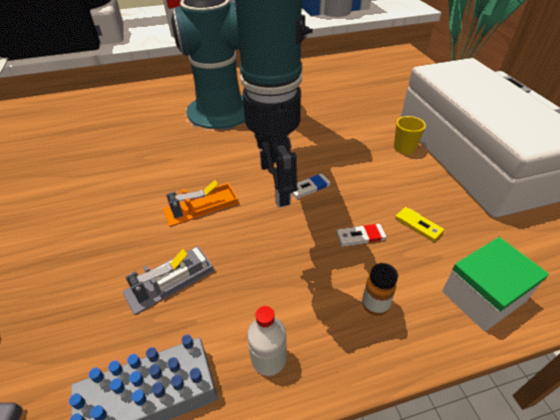

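View pics/side0.png

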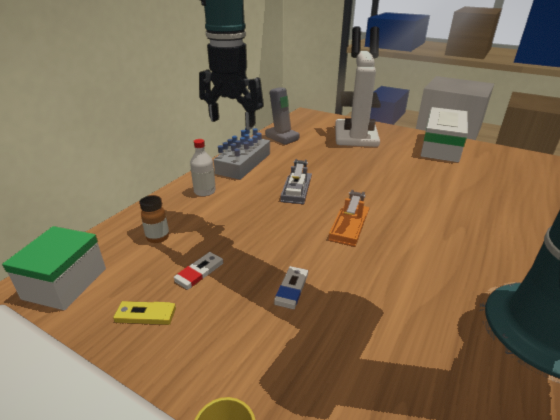

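Scene view: candidates are the red-banded cartridge at (362,235), the blue-banded one at (312,186) and an all-yellow look-alike at (419,223). The trays are grey at (170,278) and orange at (202,203). In the side view, red is at (199,270), blue (292,287), yellow (145,313), the grey tray (297,182) and the orange tray (350,220). White body with a red band, plus the grey tray, fits the description. I'll confirm both in an enlarged crop and measure them.

```bash
cat > h.py <<'E'
import numpy as np,cv2
from scipy.spatial.transform import Rotation as R
def ray(c,p):
    d=np.array([(p[0]-c["cx"])/c["fx"],(p[1]-c["cy"])/c["fy"],1.])
    return np.array(c["origin"]),R.from_rotvec(c["attitude"]).as_matrix()@d
def plane(c,p,z):
    o,d=ray(c,p); return o+d*(z-o[2])/d[2]
def tri(c1,p1,c2,p2):
    o1,d1=ray(c1,p1);o2,d2=ray(c2,p2)
    d1/=np.linalg.norm(d1);d2/=np.linalg.norm(d2)
    t=np.linalg.lstsq(np.c_[d1,-d2],o2-o1,rcond=None)[0]
    a=o1+t[0]*d1;b=o2+t[1]*d2
    return (a+b)/2,np.linalg.norm(a-b)
def proj(c,P):
    q=R.from_rotvec(c["attitude"]).as_matrix().T@(np.array(P)-c["origin"])
    return c["fx"]*q[0]/q[2]+c["cx"],c["fy"]*q[1]/q[2]+c["cy"]
def blob(m,at):
    n,l,s,ce=cv2.connectedComponentsWithStats(m.astype(np.uint8))
    i=min(range(1,n),key=lambda i:np.hypot(*(ce[i]-at))-(0.0 if s[i,4]>15 else -1e3))
    return l==i,ce[i],s[i,4]
E
python3 - <<'E'
from h import *
C={n:np.load(f"pics/{n}.npy",allow_pickle=True).item() for n in ["scene","side"]}
at={"scene":dict(red=(375,234),blue=(320,183),lip=(180,260)),"side":dict(red=(189,275),blue=(290,294),lip=(297,178))}
P={}
for n,c in C.items():
    hsv=cv2.cvtColor(c["color"],cv2.COLOR_BGR2HSV);h,s,v=[hsv[...,i].astype(int) for i in range(3)]
    M=dict(red=((h<4)|(h>174))&(s>180)&(v>100),blue=(h>105)&(h<130)&(s>120),lip=(h>23)&(h<33)&(s>180))
    for k in M:
        b,ce,a=blob(M[k],at[n][k]);P[n,k]=ce;print(n,k,ce.round(1),a)
    np.savez
for k in["red","blue","lip"]: print(k,*tri(C["scene"],P["scene",k],C["side"],P["side",k]))
def crop(n,x,y,w,h): return cv2.resize(C[n]["color"][y:y+h,x:x+w],(400,300),interpolation=cv2.INTER_CUBIC)
cv2.imwrite("pics/crop1.png",np.vstack([np.hstack([crop("scene",320,205,80,60),crop("side",160,240,80,60)]),np.hstack([crop("scene",115,240,120,90),crop("side",257,142,80,60)])]))
E
```

```text
scene red [372.6 232.7] 182
scene blue [318.6 181.6] 130
scene lip [178.3 258.2] 113
side red [190.7 275. ] 212
side blue [288.2 292.8] 209
side lip [149.1 320.1] 82
red [0.62912315 0.22903065 0.00935565] 0.002331469198455237
blue [0.43552459 0.17471133 0.01234108] 0.0018649777157708955
lip [ 0.65825584  0.05072953 -0.04021655] 0.5080003928848995
```

View pics/crop1.png

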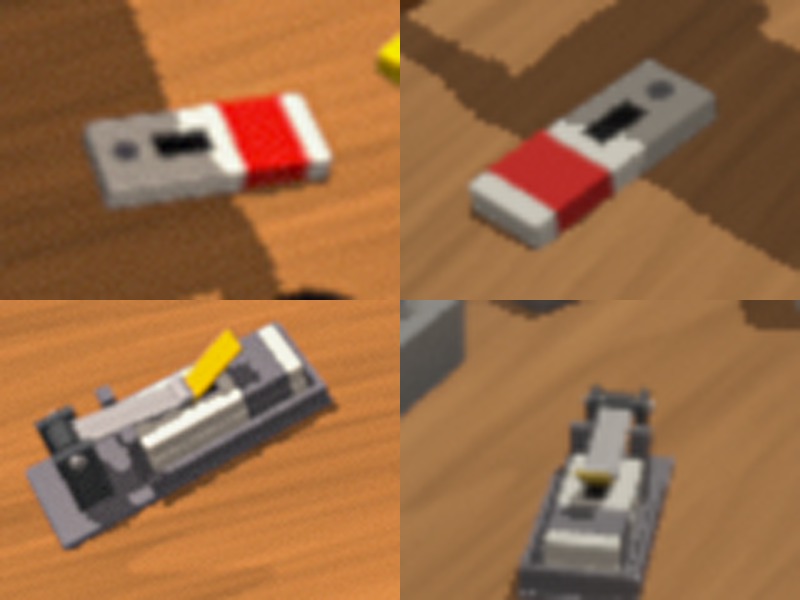

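The crop confirms it: white body, red band at scene (373,233), dark window at the other end. The grey tray shows its lip at scene (183,259), the front at about (205,258) and the hinge at about (130,285). Next I'll get rough poses, then look with the wrist camera.

Run:
```python
from h import *
C={n:np.load(f"pics/{n}.npy",allow_pickle=True).item() for n in ["scene","side"]}
S=lambda x,y:(115+x/10*3,240+(y-300)*.3)
D=lambda x,y:(257+(x-400)/5,142+(y-300)/5)
p=lambda a,b:print(*[np.round(v,4) for v in tri(C["scene"],a,C["side"],b)])
p(S(225,345),D(595,477)) # lip end mid
print("base pts z0",[plane(C["scene"],S(*q),0).round(3) for q in[(70,547),(330,405)]])
print("wall top pts", [plane(C["scene"],S(*q),.02).round(3) for q in[(326,382)]],[plane(C["side"],D(*q),.02).round(3) for q in[(672,460),(520,575),(635,590)]])
s=lambda x,y:(320+x/5,205+y/5); d=lambda x,y:(160+(x-400)/5,240+y/5)
print("red corners tri");
# banded end top corners, plain end top corners
p(s(287,94),d(541,232)) if 0 else None
for q in[(298,94),(328,160),(106,192),(86,125)]: print("scene",plane(C["scene"],s(*q),.014).round(4))
for q in[(471,184),(546,228),(712,97),(648,60)]: print("side",plane(C["side"],d(*q),.014).round(4))
c=read=None
from workcell import read_camera,readout
w=read_camera("wrist");np.save("pics/wrist0.npy",w,allow_pickle=True);t=readout.read_state();
T=R.from_rotvec(t["tcp_rot"]);print("cam in tool",T.inv().apply(w["origin"]-t["tool_pos"]),(T.inv()*R.from_rotvec(w["attitude"])).as_rotvec(),w["fx"],T.as_matrix().round(3))
```

```text
[ 0.6064 -0.1718  0.0541] 0.0033
base pts z0 [array([ 0.679, -0.278,  0.   ]), array([ 0.624, -0.122,  0.   ])]
wall top pts [array([ 0.622, -0.121,  0.02 ])] [array([ 0.608, -0.267,  0.02 ]), array([ 0.618, -0.111,  0.02 ]), array([ 0.56 , -0.128,  0.02 ])]
red corners tri
scene [0.6138 0.254  0.014 ]
scene [0.6529 0.2486 0.014 ]
scene [0.6416 0.1503 0.014 ]
scene [0.6034 0.1568 0.014 ]
side [0.649  0.2523 0.014 ]
side [0.607  0.2559 0.014 ]
side [0.5999 0.1616 0.014 ]
side [0.6384 0.1562 0.014 ]
cam in tool [ 0.07069067 -0.00013063 -0.12533756] [-0.22060487 -0.21895996  1.55887055] 314.8806538412287 [[ 0.     1.    -0.002]
 [ 1.    -0.     0.   ]
 [ 0.    -0.002 -1.   ]]
```

jog_arm:
  deltas: [-0.05,-0.02,0,0,0,0,1,-0.1,-0.04,0,0,0,0,1,-0.14,-0.05,0,0,0,0,1,-0.14,-0.05,0,0,0,0,1,-0.14,-0.05,0,0,0,0,1]

```text
time: 0.65
tool_pos: [0.6244, -0.1412, 0.248]
tcp_rot: [-2.224, -2.218, -0.0]
wrist_force: [0.3, -0.4, -0.7]
width: 1.002
grip_force: 0.0
```

Run:
```python
from h import *
from workcell import read_camera,readout
w=read_camera("wrist");np.save("pics/wrist1.npy",w,allow_pickle=True);t=readout.read_state();print(t["tool_pos"],t["time"])
print(w["origin"],"fwd",R.from_rotvec(w["attitude"]).as_matrix().round(3).tolist(),proj(w,(.61,-.18,.03)))
cv2.imwrite("pics/wrist1.png",w["color"])
```

```text
[ 0.62482455 -0.14008337  0.24799143] 0.7
[ 0.62462485 -0.07057555  0.37351051] fwd [[1.0, -0.002, 0.0], [-0.002, -0.961, -0.276], [0.001, 0.276, -0.961]] (np.float64(271.9974297334646), np.float64(215.477089675445))
```

View pics/wrist1.png

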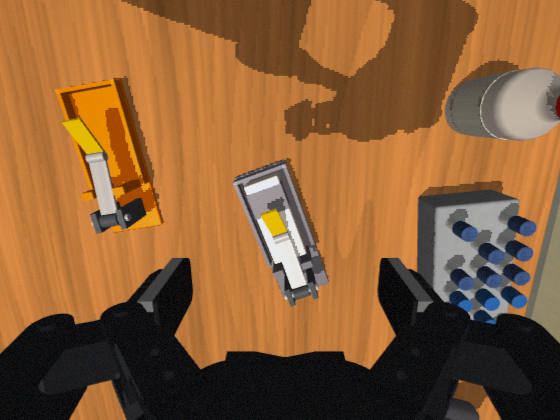

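The wrist view shows the grey tray with front wall corners at (235,183) and (285,162). The lip end is near (268,215) and the hinge near (302,292). I'll take a closer second view.

jog_arm:
  deltas: [-0.02,-0.04,0.05,0,0,0,1,-0.03,-0.06,0.1,0,0,0,1,-0.03,-0.06,0.1,0,0,0,1,-0.03,-0.06,0.1,0,0,0,1]

```text
time: 1.1
tool_pos: [0.5612, -0.1678, 0.1437]
tcp_rot: [-2.215, -2.216, 0.006]
wrist_force: [-1.0, 0.5, -0.8]
width: 1.003
grip_force: 0.0
```

Run:
```python
from h import *
from workcell import read_camera,readout
w=read_camera("wrist");np.save("pics/wrist2.npy",w,allow_pickle=True);t=readout.read_state();print(t["tool_pos"],t["time"])
w1=np.load("pics/wrist1.npy",allow_pickle=True).item()
a=cv2.resize(w1["color"][150:310,220:340],(450,600),interpolation=cv2.INTER_CUBIC)
u,v=map(int,proj(w,(.61,-.18,.03)));x0,y0=max(0,u-110),max(0,v-140);print(u,v,x0,y0)
b=w["color"][y0:y0+300,x0:x0+175]; print(b.shape)
b=cv2.resize(b,None,fx=2,fy=2,interpolation=cv2.INTER_CUBIC)
f=np.zeros((600,800,3),np.uint8);f[:,:450]=a;f[:b.shape[0],450:450+min(350,b.shape[1])]=b[:600,:350]
cv2.imwrite("pics/wrist2.png",f)
```

```text
[ 0.56393353 -0.16838737  0.14654186] 1.15
346 223 236 83
(300, 175, 3)
```

View pics/wrist2.png

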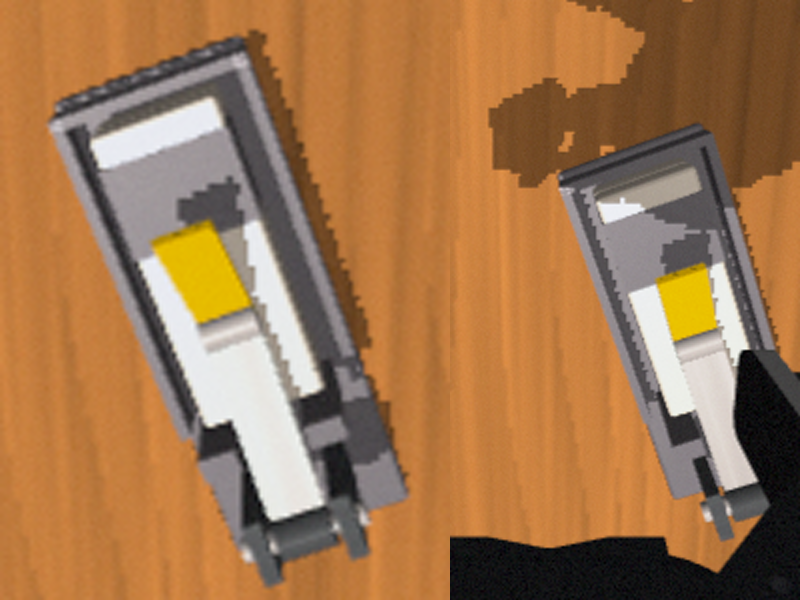

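Run:
```python
from h import *
c1,c2=[np.load(f"pics/wrist{i}.npy",allow_pickle=True).item() for i in(1,2)]
L=lambda p:(220+p[0]/3.75-.4,150+p[1]/3.75-.4); Q=lambda p:(236+(p[0]-450)/2-.2,83+p[1]/2-.2)
for n,a,b,z in [("pile front L",(93,137),(597,205),.034),("pile front R",(218,98),(697,170),.034),("band L",(140,262),(630,293),.034),("pile back L",(205,426),(677,416),.034),
 ("wall front L",(52,122),(562,186),.02),("wall front R",(243,55),(708,136),.02),("lip end L",(153,241),(657,283),.061),("lip end R",(210,222),(706,266),.061)]:
    P,e=tri(c1,L(a),c2,Q(b)); print(n,P.round(4),round(e,4),plane(c1,L(a),z)[:2].round(4),plane(c2,Q(b),z)[:2].round(4))
print("back R",plane(c1,L((322,388)),.034))
```

```text
pile front L [ 0.5795 -0.1475  0.0284] 0.0029 [ 0.5802 -0.1448] [ 0.5792 -0.1477]
pile front R [ 0.617  -0.1343  0.0307] 0.0009 [ 0.617  -0.1332] [ 0.6163 -0.1342]
band L [ 0.593  -0.1833  0.0341] 0.0001 [ 0.593  -0.1834] [ 0.593  -0.1833]
pile back L [ 0.6126 -0.2328  0.0436] 0.0008 [ 0.6121 -0.238 ] [ 0.6148 -0.2381]
wall front L [ 0.566  -0.1432  0.0195] 0.0001 [ 0.5661 -0.1431] [ 0.566 -0.143]
wall front R [ 0.6243 -0.1236  0.0144] 0.0 [ 0.6243 -0.1228] [ 0.623 -0.123]
lip end L [ 0.5991 -0.1695  0.0596] 0.0014 [ 0.5993 -0.1683] [ 0.5988 -0.1697]
lip end R [ 0.6152 -0.1628  0.0621] 0.0005 [ 0.6151 -0.1629] [ 0.6154 -0.1634]
back R [ 0.64877112 -0.22502029  0.034     ]
```

The tray is consistent across views: origin about (0.6145,-0.186), heading -70.5°. Measured heights are pile ~34 mm, wall ~17–20 mm and lip ~61 mm, all matching the text. I'll now look at the red cartridge from above.

jog_arm:
  deltas: [0.045,0.01,-0.02,0,0,0,1,0.09,0.02,-0.04,0,0,0,1,0.135,0.03,-0.06,0,0,0,1,0.18,0.04,-0.06,0,0,0,1,0.225,0.05,-0.06,0,0,0,1,0.27,0.06,-0.06,0,0,0,1,0.31,0.064,-0.06,0,0,0,1,0.35,0.064,-0.06,0,0,0,1]

```text
time: 1.95
tool_pos: [0.6313, 0.1843, 0.2116]
tcp_rot: [2.217, 2.222, 0.008]
wrist_force: [0.5, -0.4, -0.1]
width: 0.998
grip_force: 0.0
```

jog_arm:
  deltas: [0.02,0,0,0,0,0,1,0.02,0,0,0,0,0,1,0.02,0,0,0,0,0,1]

```text
time: 2.25
tool_pos: [0.6297, 0.2009, 0.2096]
tcp_rot: [2.218, 2.223, 0.002]
wrist_force: [-0.1, -0.5, 0.9]
width: 1.0
grip_force: 0.0
```

```bash
cat > red.py <<'E'
from h import *
from workcell import read_camera,readout
import sys
w=read_camera("wrist");np.save(f"pics/{sys.argv[1]}.npy",w,allow_pickle=True);t=readout.read_state();print(t["tool_pos"],t["tcp_rot"],t["time"],t["wrist_force"])
hsv=cv2.cvtColor(w["color"],cv2.COLOR_BGR2HSV);h,s,v=[hsv[...,i].astype(int) for i in range(3)]
m,ce,a=blob(((h<5)|(h>174))&(s>170)&(v>60),proj(w,(.629,.229,.014)))
print("band",ce,a,plane(w,ce,.014))
body=((s<70)&(v>75))|m
b,ce2,a2=blob(cv2.morphologyEx(body.astype(np.uint8),cv2.MORPH_CLOSE,np.ones((3,3)))>0,ce)
r=cv2.minAreaRect(np.argwhere(b)[:,::-1].astype(np.float32));print("body",ce2,a2,r)
for p in cv2.boxPoints(r): print(p,plane(w,p,.014).round(4))
P=tri(w,ce,*[ (c:=np.load("pics/scene.npy",allow_pickle=True).item()),(372.6,232.7)]);print("tri scene",P)
u,v_=map(int,ce2);cv2.imwrite(f"pics/{sys.argv[1]}.png",cv2.resize(w["color"][max(0,v_-100):v_+100,max(0,u-130):u+130],None,fx=3,fy=3,interpolation=cv2.INTER_CUBIC));print("crop org",max(0,u-130),max(0,v_-100))
E
python3 red.py wrist3
```

```text
[0.62957821 0.19991191 0.20930789] [2.21990337e+00 2.22119874e+00 1.34206386e-03] 2.3 [ 0.00684086 -0.21605159  0.10490974]
band [284.39622642 159.43396226] 1113 [0.63001329 0.22885031 0.014     ]
body [281.95461332 179.7190206 ] 3349 ((282.0397033691406, 181.3726043701172), (39.51850509643555, 94.32099151611328), 6.009006023406982)
[257.45203 226.20547] [0.6011 0.1568 0.014 ]
[267.326   132.40274] [0.613  0.2556 0.014 ]
[306.62738 136.53973] [0.6521 0.2517 0.014 ]
[296.75342 230.34247] [0.6436 0.1521 0.014 ]
tri scene (array([0.63039376, 0.22882864, 0.01059938]), np.float64(0.0011335114061369839))
crop org 151 79
```

View pics/wrist3.png

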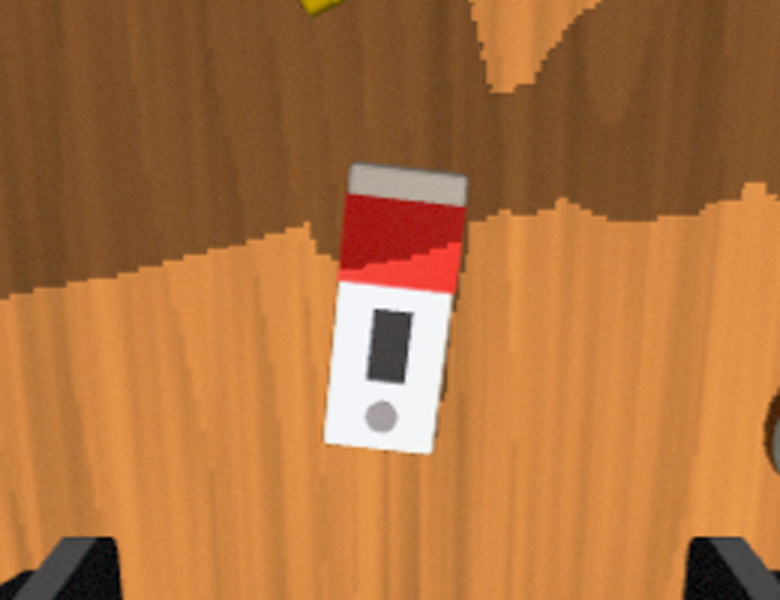

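The crop at (281,180) shows the red-banded cartridge: band at the +y end, dark window at the -y end, heading -95.9°, origin about (0.630,0.229), top at 11–14 mm. The numbers fit, so I'll descend and grasp.

jog_arm:
  deltas: [0.015,0,0.045,0,0,3,1,0.029,0.001,0.09,0,0,6,1,0.029,0.001,0.13,0,0,6,1,0.029,0.001,0.16,0,0,6,1,0.029,0.001,0.18,0,0,6,1,0.029,0.001,0.189,0,0,6,1,0.029,0.001,0.189,0,0,6,1,0.029,0.001,0.189,0,0,6,1]
  squeeze: 40

```text
time: 3.1
tool_pos: [0.6312, 0.2285, 0.0206]
tcp_rot: [2.335, 2.1, 0.003]
wrist_force: [0.3, 0.2, 0.7]
width: 1.005
grip_force: 0.0
```

jog_arm:
  deltas: [0,0,0,0,0,0,-1,0,0,0.001,0,0,0,-1,0,0,0.001,0,0,0,-1,0,0,0.001,0,0,0,-1,0,0,0.001,0,0,0,-1,0,0,0.001,0,0,0,-1,0,0,0.001,0,0,0,-1,0,0,0.001,0,0,0,-1]
  squeeze: 40

```text
time: 3.9
tool_pos: [0.6308, 0.2293, 0.0194]
tcp_rot: [2.334, 2.102, 0.002]
wrist_force: [-1.1, -0.2, 5.9]
width: 0.45
grip_force: 42.1
```

jog_arm:
  deltas: [0,0,-0.03,0,0,0,-1,0,0,-0.07,0,0,0,-1,-0.03,-0.005,-0.1,0,0,-5,-1,-0.075,-0.01,-0.1,0,0,-10,-1,-0.12,-0.015,-0.1,0,0,-15,-1,-0.165,-0.02,-0.1,0,0,-20,-1,-0.21,-0.025,-0.1,0,0,-25,-1,-0.255,-0.03,-0.1,0,0,-25.5,-1]

```text
time: 4.7
tool_pos: [0.5723, -0.0229, 0.1178]
tcp_rot: [-1.809, -2.567, 0.001]
wrist_force: [1.2, -0.5, -0.5]
width: 0.451
grip_force: 41.4
```

```bash
cat > chk.py <<'E'
from h import *
from workcell import read_camera,readout
import sys
O=np.array([.6145,-.186,0]);h=np.deg2rad(-70.5);u=np.array([np.cos(h),np.sin(h),0]);y=np.array([-u[1],u[0],0])
t=readout.read_state();T=R.from_rotvec(t["tcp_rot"]).as_matrix()
print(t["time"],t["tool_pos"].round(4),"width",t["width"].round(3),"grip",t["grip_force"],"F",t["wrist_force"].round(1),"tool x heading",np.degrees(np.arctan2(T[1,0],T[0,0])).round(2),"tilt",T[:,2].round(3))
d=t["tool_pos"]-O;print("TCP in tray",(d@u).round(4),(d@y).round(4),t["tool_pos"][2].round(4))
for n in sys.argv[2:]:
    w=read_camera(n);np.save(f"pics/{sys.argv[1]}_{n}.npy",w,allow_pickle=True);cv2.imwrite(f"pics/{sys.argv[1]}_{n}.png",w["color"])
E
python3 chk.py a wrist scene side
```

```text
Traceback (most recent call last):
  File "chk.py", line 6, in <module>
    print(t["time"],t["tool_pos"].round(4),"width",t["width"].round(3),"grip",t["grip_force"],"F",t["wrist_force"].round(1),"tool x heading",np.degrees(np.arctan2(T[1,0],T[0,0])).round(2),"tilt",T[:,2].round(3))
                                                   ^^^^^^^^^^^^^^^^
AttributeError: 'float' object has no attribute 'round'
```

```bash
sed -i 's/t\["width"\].round(3)/round(t["width"],3)/' chk.py; python3 chk.py a wrist scene side
python3 - <<'E'
from h import *
w=np.load("pics/a_wrist.npy",allow_pickle=True).item();s=np.load("pics/a_scene.npy",allow_pickle=True).item()
print(proj(s,(.572,-.023,.11)))
a=cv2.resize(w["color"],(560,420));u,v=map(int,proj(s,(.59,-.08,.07)));b=cv2.resize(s["color"][v-90:v+90,u-72:u+48],(240,360))
f=np.zeros((420,800,3),np.uint8);f[:,:560]=a;f[:360,560:]=b;cv2.imwrite("pics/a.png",f);print(u-72,v-90)
E
```

```text
4.7 [ 0.5723 -0.0229  0.1178] width 0.451 grip 41.4262318611145 F [ 1.2 -0.5 -0.5] tool x heading 109.65 tilt [-0.001  0.    -1.   ]
TCP in tray -0.1678 0.0147 0.1178
(np.float64(251.2651920241458), np.float64(206.13703764017134))
154 142
```

View pics/a.png

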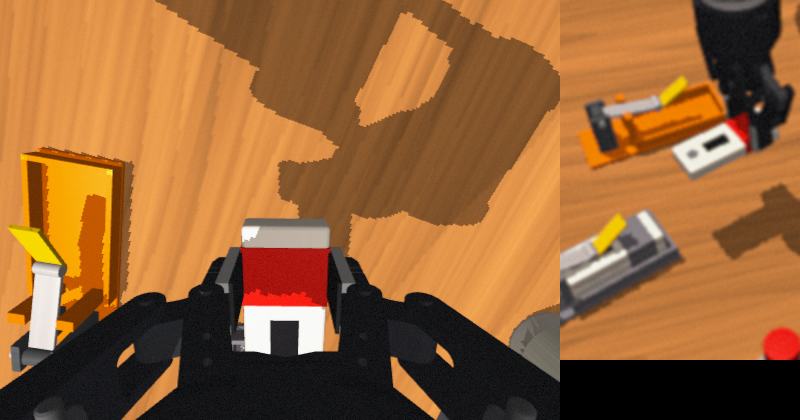

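The cartridge is held square in the jaws, band centred at about (286,278) in the wrist view with the plain end towards the tray. I'll check the in-hand offset numerically.

Run:
```python
from h import *
w=np.load("pics/a_wrist.npy",allow_pickle=True).item()
T=np.array([.5723,-.0229,.1178]);h=np.deg2rad(109.65);tx=np.array([np.cos(h),np.sin(h),0]);ty=np.array([np.sin(h),-np.cos(h),0])
for p in[(245,248),(328,248),(330,306),(243,306)]:
    P=plane(w,p,.1178-.0054)-T;print(p,"tool x",(P@tx).round(4),"tool y",(P@ty).round(4))
```

```text
(245, 248) tool x 0.0135 tool y -0.0176
(328, 248) tool x 0.0135 tool y 0.0197
(330, 306) tool x -0.0163 tool y 0.0218
(243, 306) tool x -0.0164 tool y -0.0196
```

jog_arm:
  deltas: [-0.015,-0.01,0.03,0,0,0,-1,-0.023,-0.0155,0.05,0,0,0,-1,-0.023,-0.0155,0.061,0,0,0,-1,-0.023,-0.0155,0.061,0,0,0,-1,-0.023,-0.0155,0.061,0,0,0,-1]

```text
time: 5.35
tool_pos: [0.5672, -0.0472, 0.0575]
tcp_rot: [1.812, 2.566, 0.001]
wrist_force: [0.4, 0.3, -0.9]
width: 0.453
grip_force: 41.4
```

```bash
python3 chk.py b
```

```text
5.35 [ 0.5672 -0.0472  0.0575] width 0.453 grip 41.372546553611755 F [ 0.4  0.3 -0.9] tool x heading 109.56 tilt [ 0.  0. -1.]
TCP in tray -0.1466 0.0017 0.0575
```

jog_arm:
  deltas: [-0.02,-0.003,0.001,0,0,0,-1,-0.035,-0.003,0.001,0,0,0,-1,-0.045,-0.003,0.001,0,0,0,-1,-0.055,-0.003,0.001,0,0,0,-1,-0.065,-0.003,0.001,0,0,0,-1,-0.072,-0.003,0.001,0,0,0,-1,-0.08,-0.003,0.001,0,0,0,-1,-0.08,-0.003,0.001,0,0,0,-1]

```text
time: 6.15
tool_pos: [0.5903, -0.1256, 0.0558]
tcp_rot: [-1.814, -2.564, 0.001]
wrist_force: [-0.3, 0.3, -1.5]
width: 0.454
grip_force: 41.2
```

```bash
python3 chk.py c scene side
python3 - <<'E'
from h import *
f=[]
for n in("scene","side"):
    w=np.load(f"pics/c_{n}.npy",allow_pickle=True).item();u,v=map(int,proj(w,(.605,-.16,.04)))
    f.append(cv2.resize(w["color"][v-55:v+55,u-73:u+73],(400,300),interpolation=cv2.INTER_CUBIC))
cv2.imwrite("pics/c.png",np.hstack(f))
E
```

```text
6.15 [ 0.5903 -0.1256  0.0558] width 0.454 grip 41.234702467918396 F [-0.3  0.3 -1.5] tool x heading 109.46 tilt [-0.001 -0.    -1.   ]
TCP in tray -0.065 -0.0027 0.0558
```

View pics/c.png

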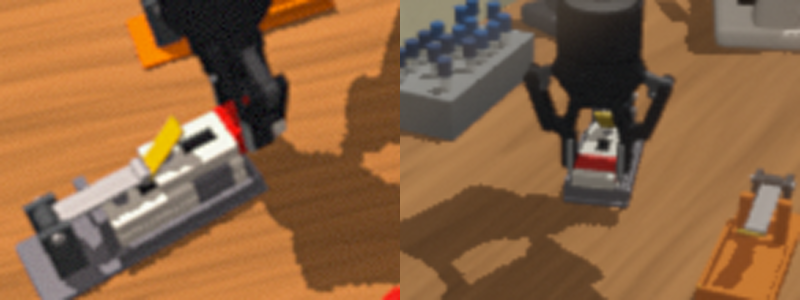

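The cartridge sits above the pile, with its plain end going under the yellow lip and no contact force yet. I'll push it home slowly.

jog_arm:
  deltas: [-0.007,0.001,0,0,0,0,-1,-0.014,0.001,0,0,0,0,-1,-0.021,0.001,0,0,0,0,-1,-0.028,0.001,0,0,0,0,-1,-0.034,0.001,0,0,0,0,-1,-0.038,0.001,0,0,0,0,-1,-0.038,0.001,0,0,0,0,-1,-0.038,0.001,0,0,0,0,-1]

```text
time: 7.05
tool_pos: [0.6044, -0.1608, 0.0565]
tcp_rot: [1.813, 2.565, -0.0]
wrist_force: [0.7, -0.5, -2.4]
width: 0.458
grip_force: 41.2
```

```bash
python3 chk.py d
```

```text
7.05 [ 0.6044 -0.1608  0.0565] width 0.458 grip 41.20407164096832 F [ 0.7 -0.5 -2.4] tool x heading 109.49 tilt [ 0.001 -0.001 -1.   ]
TCP in tray -0.0271 -0.0011 0.0565
```

Home at tray x of about -25.5 mm, with the spring load showing on the wrist. I'll lower it onto the pile and open.

jog_arm:
  deltas: [0,0,0.001,0,0,0,-1,0,0,0.002,0,0,0,-1,0,0,0.003,0,0,0,-1,0,0,0.003,0,0,0,-1]

```text
time: 7.45
tool_pos: [0.6042, -0.1601, 0.0535]
tcp_rot: [1.813, 2.566, 0.0]
wrist_force: [-0.1, -0.8, -0.7]
width: 0.458
grip_force: 41.4
```

jog_arm:
  deltas: [0,0,0,0,0,0,0,0,0,0,0,0,0,0.2,0,0,0,0,0,0,0.5,0,0,0,0,0,0,0.7,0,0,0,0,0,0,0.7,0,0,0,0,0,0,0.7]

```text
time: 8.05
tool_pos: [0.6041, -0.1602, 0.0533]
tcp_rot: [1.813, 2.566, 0.0]
wrist_force: [-0.1, -0.9, -0.1]
width: 0.848
grip_force: 0.0
```

```bash
python3 chk.py e wrist
```

```text
8.05 [ 0.6041 -0.1602  0.0533] width 0.848 grip 0.0 F [-0.1 -0.9 -0.1] tool x heading 109.5 tilt [ 0. -0. -1.]
TCP in tray -0.0278 -0.0012 0.0533
```

jog_arm:
  deltas: [0,0,-0.02,0,0,0,0.7,0,0,-0.05,0,0,0,0.7,0,0,-0.09,0,0,0,0.7,0.03,0,-0.13,0,0,0,0.7,0.05,0,-0.16,0,0,0,0.7,0.05,0,-0.16,0,0,0,0.7,0.05,0,-0.16,0,0,0,0.7]

```text
time: 8.8
tool_pos: [0.5879, -0.1129, 0.2145]
tcp_rot: [1.81, 2.564, 0.001]
wrist_force: [-0.4, -0.5, -0.7]
width: 0.847
grip_force: 0.0
```

```bash
python3 chk.py f wrist scene side
python3 - <<'E'
from h import *
f=[]
C={n:np.load(f"pics/f_{n}.npy",allow_pickle=True).item() for n in("wrist","scene","side")}
for n,k in(("wrist",1.),("scene",.7)):
    w=C[n];u,v=map(int,proj(w,(.61,-.18,.04)));H,W=int(100*k),int(133*k)
    x0,y0=max(0,u-W//1),max(0,v-H);print(n,x0,y0,"span",2*W,2*H)
    f.append(cv2.resize(w["color"][y0:y0+2*H,x0:x0+2*W],(400,300),interpolation=cv2.INTER_CUBIC))
cv2.imwrite("pics/f.png",np.hstack(f))
P={}
for n,c in C.items():
    hsv=cv2.cvtColor(c["color"],cv2.COLOR_BGR2HSV);h,s,v=[hsv[...,i].astype(int) for i in range(3)]
    m,ce,a=blob(((h<4)|(h>174))&(s>170)&(v>60),proj(c,(.6065,-.1634,.048)));P[n]=ce
    print(n,"red",ce.round(1),a,plane(c,ce,.048).round(4))
    if n!="wrist":
        m,ce,a=blob((h>105)&(h<130)&(s>120),proj(c,(.4355,.1747,.012)));print(n,"blue",ce.round(1),a)
print(tri(C["scene"],P["scene"],C["wrist"],P["wrist"]))
E
```

```text
8.8 [ 0.5879 -0.1129  0.2145] width 0.847 grip 0.0 F [-0.4 -0.5 -0.7] tool x heading 109.56 tilt [ 0.002 -0.001 -1.   ]
TCP in tray -0.0778 -0.0007 0.2145
wrist 149 156 span 266 200
scene 87 190 span 186 140
wrist red [284. 242.] 1097 [ 0.6049 -0.1607  0.048 ]
scene red [190.4 255.9] 245 [ 0.6099 -0.1594  0.048 ]
scene blue [318.5 181.6] 129
side red [294.4 181.2] 55 [ 0.6054 -0.1586  0.048 ]
side blue [288.2 292.7] 213
(array([ 0.60581446, -0.16092714,  0.04399755]), np.float64(0.0026626760673864698))
```

View pics/f.png

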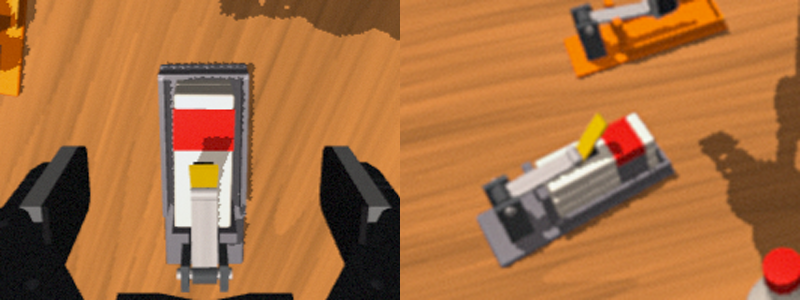

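The red cartridge lies flat, straight and centred on the pile under the arm. Its band is at crop (205,130), about -27 mm in tray x, facing the front; the blue cartridge has not moved and the gripper is clear. I'm handing in.

```bash
python3 -c "
from workcell import finish_job
print(finish_job())"
```

```text
the job is handed in; nothing more can be done
None
```

I handed the job in at about 8.8 s: by the last camera check, the red-banded cartridge sits flat, straight and centred on the pile under the hold-down arm (tray x about -27 mm), band to the front, with the blue cartridge unmoved; no verdict was returned.

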